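# Sort the wheel and ignition parts into their trays

## Task

Sort the five loose motorcycle parts on the bench into the trays with their own kind: both spark plugs into the red tray, both wheel bearings into the blue tray and the axle nut into the green tray. Set each part down, do not drop it, so that it lies flat on the tray's floor beside what is already there, nothing piled on anything else. Leave the wrench and the spray can where they are.

Things in the scene. Friction and masses are not known exactly. Their poses are not given: they have to be found in the camera images.
- plug_1: First spark plug, loose, lying on its side: white insulator (12 mm thick, end of its steel terminal at x = -50 mm), steel hexagon (16 mm long, 20.8 mm over flats, 24 mm over corners, resting on a flat), dark 14 mm thread (end at x = +34 mm). Origin: on the axis, mid-hexagon, at the centre of mass, 10.4 mm above its support. x runs along the plug, to the thread. 60 g.
- plug_2: Second spark plug, loose, lying on its side: white insulator (12 mm thick, end of its steel terminal at x = -50 mm), steel hexagon (16 mm long, 20.8 mm over flats, 24 mm over corners, resting on a flat), dark 14 mm thread (end at x = +34 mm). Origin: on the axis, mid-hexagon, at the centre of mass, 10.4 mm above its support. x runs along the plug, to the thread. 60 g.
- bearing_1: First loose wheel bearing lying flat: a steel ring 42 mm in diameter, 13 mm thick, with a 15 mm bore and black rubber seals on both faces. Origin: its centre, 6.5 mm above what it lies on; z is its axis. About 85 g. Either face may be up.
- bearing_2: Second loose wheel bearing lying flat: a steel ring 42 mm in diameter, 13 mm thick, with a 15 mm bore and black rubber seals on both faces. Origin: its centre, 6.5 mm above what it lies on; z is its axis. About 85 g. Either face may be up.
- axle_nut: loose brass-coloured hexagonal axle nut lying flat, 30 mm across flats, 34.6 mm across corners, 16 mm thick, with an 18 mm bore. Origin: its centre, 8 mm above what it lies on; z is its axis; flats face its +x and -x and every 60 degrees round. About 60 g.
- tray_plugs: red open tray for spark plugs, fixed: 180 (its x) by 170 (its y) by 40 mm high outside; walls and floor 3 mm thick. Origin: centre of its underside, on the bench. Two plugs of stock, fixed to it, lie along its back (+x, away from the robot), all between x = 36 mm and the wall at x = 87 mm. The rest of the floor, x = -87 to 36 mm, y = -82 to 82 mm, is free at the start.
- tray_bearings: blue open tray for wheel bearings, fixed: 180 (its x) by 170 (its y) by 40 mm high outside; walls and floor 3 mm thick. Origin: centre of its underside, on the bench. Three bearings of stock, fixed to it, lie along its back (+x, away from the robot), all between x = 36 mm and the wall at x = 87 mm. The rest of the floor, x = -87 to 36 mm, y = -82 to 82 mm, is free at the start.
- tray_nuts: green open tray for axle nuts, fixed: 180 (its x) by 170 (its y) by 40 mm high outside; walls and floor 3 mm thick. Origin: centre of its underside, on the bench. Four nuts of stock, fixed to it, lie along its back (+x, away from the robot), all between x = 36 mm and the wall at x = 87 mm. The rest of the floor, x = -87 to 36 mm, y = -82 to 82 mm, is free at the start.
- wrench: loose steel combination wrench lying flat on the bench on the robot's left; leave it alone. 190 mm long (its x), up to 38 mm wide, 8 mm thick. Origin: middle of its underside.
- spray_can: loose upright spray can with green and white body and red cap, 66 mm in diameter, 193 mm high, on the robot's right; leave it alone. Origin: centre of its foot.

How it is judged:
By the outcome, as a careful person would: the job done as asked, in the order asked, and still so for the second after the job is handed in, with the robot touching nothing.
It also fails if it takes over 115 s, if anything falls off the work surface, if the arm or the gripper's body presses on something with over 40 N, if the wrist force passes 120 N, or if a joint passes its speed limit or range.

## Robot

A 6-joint arm with a two-finger parallel gripper is mounted at the origin on the work surface. World frame = base frame: x ahead of the robot, y to its left, z up, the work surface at z = 0. Lengths are in mm, angles in rad, forces in N, time in s.
With the tool pointing down it reaches from about 300 to 775 mm from the base axis. Payload 14.6 kg.
Tool frame: the origin (TCP) lies midway between the tips of the shut fingers; the grasp point (between the pads) lies 19 mm behind it (manip.grip_depth is the distance from the TCP to the grasp point, in mm); z points along the fingers, y is the direction in which the jaws open and shut (so a half turn about z gives the same grasp; the last joint's range is limited). The gripper opens to 85 mm and grips with 20 to 120 N. Pads are 22 mm wide; open, the fingers measure 114 mm over their backs; the gripper's body (76 mm by 85 mm) begins 54 mm behind the grasp point. The pads swing forward as they close: fully open they stand 13 mm farther back than shut.
Start: joints at [-1.374, 0.3, 1.521, -0, 1.321, -0.067], TCP at [143.406, -530.965, 231.281] pointing down, gripper open.
Joint ranges: [-3.03, 3.03], [-0.79, 2.21], [0.23, 2.52], [-1.04, 4.18], [0, 3.07], [-2.55, 2.55]. Speed limits (rad/s): [2.22, 2.22, 2.57, 3.14, 3.14, 3.14].

## Interface

Orientations are given as a 3x3 rotation matrix whose columns are the frame's x, y, z axes.
In Python, from cell import manip, kinematics, imaging, order, nets gives the robot as it stands. Calls block until the motion is done:
- manip.goto(position, orientation): joint-space move of the TCP to a pose.
- manip.move_linear(position, orientation=None, speed=150, force_limit=None): straight line of the TCP; orientation=None keeps the orientation; speed is the mean speed in mm/s. With force_limit (N) it stops when the force on the tool has changed by that much, and returns True; else False.
- manip.set_joints(angles): joint-space move.
- manip.move_gripper(opening, squeeze=None): finger opening in mm; squeeze is the grip in N (None keeps the last); returns when the fingers have stopped.
- manip.dwell(seconds).
- kinematics.ik(position, orientation): joint angles nearest the present ones, or None.
- manip.read_state(): the state.
- imaging.grab_frame(name): name is "scene" or "side" or "wrist"; returns the picture (480x640x3 uint8, red, green, blue); there is no depth.
- imaging.camera_params(name): a dict with "vfov" (degrees; the focal length in pixels is half the picture's height over the tangent of half this angle, whatever the lens; pixels are square), "cx", "cy" (the principal point, pixels), "rvec" (rotation vector, rad) and "tvec" (3), from world to camera coordinates, as OpenCV has them; the wrist camera has in their place "T_tool_cam" (4x4, takes a point from camera to tool coordinates, whose origin is the TCP and whose axes are the flange's). Camera axes: x right, y down, z forward; pixel columns grow to the right and rows downward; lengths in mm; the calibration is good to about 2 mm. A picture is of the moment at which its call begins: read the wrist's pose just before it. camera_params takes no time and is no camera call.
A pose or a line that the arm cannot do raises manip.MotionError and nothing moves.
- order.close_job(): hands the job in, once; it reports no verdict.
Trained networks look in the newest picture that a camera, given by its name, has taken for a name from the list of things; names that differ only in an ending like _2 or _b are one class to them, and where a whole thing is asked for, a point or a joint stands for the part that bears it (a point fixed in the world has none). Each returns a list of dicts, best first, with "conf" (0 to 1); they miss things now and then, are a little off and sometimes report something else, mostly with a low value. They report only what shows in the picture. A call takes as long as a camera call.
- nets.recognise(camera, label): "uv" ([column, row] in pixels, amid what is visible of it).
- nets.place_of(camera, label): "uv" ([column, row] in pixels: a listed point, or the origin of a listed thing).
The state is a dict: "t": time; "joint_pos": joint angles; "qd": joint speeds; "effort": joint torques, N m; "position": TCP position; "ee_rot": TCP orientation; "wrist_force": force on the tool from outside, world axes, zero at the start; "moment": the same for the moment, N m; "width": finger opening in mm.
Only numpy, scipy, OpenCV 4.12 (cv2) and the standard library are available. Lean on these libraries where they do the work, as an engineer would, in place of code of your own. Each camera call takes 0.05 s, during which the arm holds its last target. There are 200 camera calls.

## Working session

There is one attempt and no reset: what is moved stays moved. The work goes in short steps, each a Python script; the robot and the scene stay as the last script left them, time stands still between calls to the robot, and variables do not carry over. Pictures are saved under pics/ and viewed, about 12 in all and at most 16, crops included, and the job is handed in when it is done.

```bash
mkdir -p pics; ls
cat > h.py <<'E'
import numpy as np, cv2
from cell import manip, kinematics, imaging, order, nets
def cam(name, st=None):
    p=imaging.camera_params(name)
    h=480; f=h/2/np.tan(np.radians(p["vfov"])/2)
    K=np.array([[f,0,p["cx"]],[0,f,p["cy"]],[0,0,1]])
    if "rvec" in p:
        R=cv2.Rodrigues(np.array(p["rvec"],float))[0]; t=np.array(p["tvec"],float).ravel()
    else:
        T=np.eye(4); T[:3,:3]=np.array(st["ee_rot"]); T[:3,3]=st["position"]
        M=np.linalg.inv(T@np.array(p["T_tool_cam"])); R=M[:3,:3]; t=M[:3,3]
    return K,R,t,p
def to_plane(c,uv,z):
    K,R,t,_=c; d=R.T@np.linalg.solve(K,np.array([uv[0],uv[1],1.])); o=-R.T@t
    return o+d*(z-o[2])/d[2]
def proj(c,X):
    K,R,t,_=c; q=K@(R@np.array(X,float)+t); return q[:2]/q[2]
def save(n,img): cv2.imwrite(f"pics/{n}.png",cv2.cvtColor(img,cv2.COLOR_RGB2BGR))
E
python3 - <<'E'
from h import *
np.set_printoptions(precision=2,suppress=True)
s=manip.read_state(); print(s["t"],s["width"],np.array(s["ee_rot"]))
for n in("scene","side","wrist"):
    save(n+"0",imaging.grab_frame(n)); print(n,imaging.camera_params(n))
c=cam("scene")
for l,z in(("plug_1",10.4),("bearing_1",6.5),("axle_nut",8),("tray_plugs",0),("tray_bearings",0),("tray_nuts",0),("wrench",0),("spray_can",0)):
    for d in nets.place_of("scene",l): print(l,round(d["conf"],2),np.array(d["uv"]),to_plane(c,d["uv"],z))
print(manip.read_state()["t"])
E
```

```text
pics
0.0 85.36435571905551 [[ 0.97  0.26 -0.  ]
 [ 0.26 -0.97  0.  ]
 [ 0.   -0.   -1.  ]]
scene {'vfov': 44.99083925297929, 'cx': 322.8694366871852, 'cy': 242.62186239957956, 'rvec': array([ 1.02,  2.37, -1.1 ]), 'tvec': array([ 390.67, -205.07, 1732.83])}
side {'vfov': 56.2087734396794, 'cx': 320.74378622759264, 'cy': 244.28867462541908, 'rvec': array([ 0.33, -2.87,  1.05]), 'tvec': array([484.66, 107.69, 994.88])}
wrist {'vfov': 62.634702867098, 'cx': 325.03818596799005, 'cy': 241.9605761425784, 'T_tool_cam': array([[   0.  ,   -0.96,   -0.28,   71.21],
       [   1.  ,    0.  ,   -0.  ,   -0.49],
       [   0.  ,   -0.28,    0.96, -142.09],
       [   0.  ,    0.  ,    0.  ,    1.  ]])}
plug_1 0.8 [477.9 295.6] [402.48 330.89  10.4 ]
plug_1 0.41 [279.2 182.1] [ 397.9  -335.81   10.4 ]
bearing_1 0.72 [419.9 267.6] [412.7  175.81   6.5 ]
bearing_1 0.5 [314.4 207.1] [ 411.47 -180.99    6.5 ]
axle_nut 0.56 [363.9 239. ] [424.41   7.92   8.  ]
tray_plugs 0.91 [394.2 326.4] [600.5  244.13   0.  ]
tray_bearings 0.71 [237.9 233.2] [ 625.26 -253.07    0.  ]
tray_nuts 0.63 [299.1 281.3] [643.2   -8.16   0.  ]
wrench 0.69 [531.5 359.4] [476.88 506.97   0.  ]
spray_can 0.58 [236.2 154.5] [ 374.69 -556.94    0.  ]
0.55
```

View pics/scene0.png

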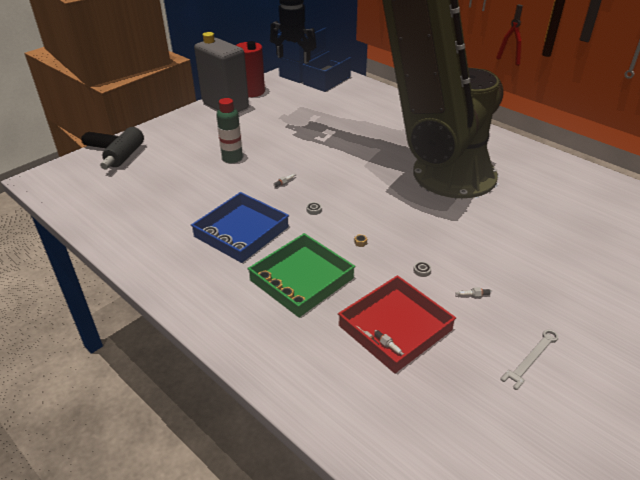

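View pics/side0.png

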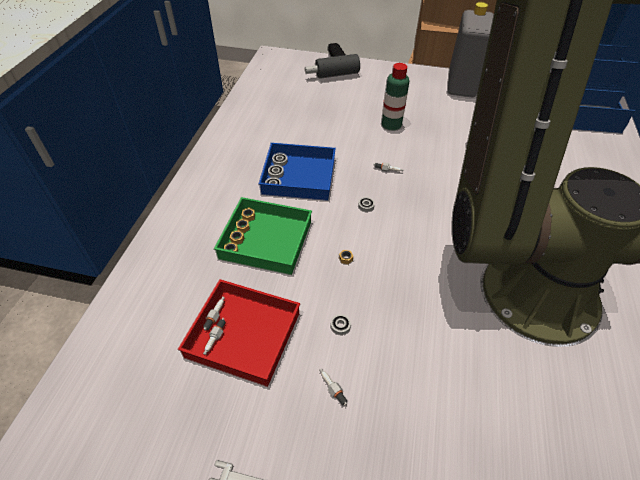

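Both views show, from the robot's right to its left: plug (scene 279,182), bearing (314,207), nut (361,240), bearing (422,269) and plug (477,293). The blue, green and red trays lie behind them with the stock at their far edges. The network hits match the picture. Next I fit the tray poses from their colours and look at each part from close by.

```bash
cat >> h.py <<'E'
def Rz(a): return np.array([[np.cos(a),np.sin(a),0],[np.sin(a),-np.cos(a),0],[0,0,-1.]])
E
cat > trays.py <<'E'
from h import *
from scipy.optimize import minimize
import json
G={"red":(600,244,lambda h:((h[...,0]<6)|(h[...,0]>174))),"blue":(620,-253,lambda h:(h[...,0]>108)&(h[...,0]<125)),"green":(625,-8,lambda h:(h[...,0]>50)&(h[...,0]<75))}
ims={n:cv2.imread(f"pics/{n}0.png") for n in("scene","side")}
box=np.array([[x,y,z] for x in(-90,90) for y in(-85,85) for z in(0,40)],float)
def world(p): 
    c,s=np.cos(p[2]),np.sin(p[2]); return box@np.array([[c,s,0],[-s,c,0],[0,0,1]])+[p[0],p[1],0]
S=4
def hull(c,p,ms=None):
    P=np.array([proj(c,X) for X in world(p)])*S
    m=np.zeros((480*S,640*S),np.uint8); cv2.fillConvexPoly(m,cv2.convexHull(np.round(P*16).astype(np.int32)),1,shift=4); return m
T={}
for k,(x,y,f) in G.items():
    obs=[]
    for n,im in ims.items():
        c=cam(n); h=cv2.cvtColor(im,cv2.COLOR_BGR2HSV)
        m=(f(h)&(h[...,1]>120)&(h[...,2]>30)).astype(np.uint8)
        near=cv2.dilate(hull(c,(x,y,0)),np.ones((60,60)))[::S,::S]; m*=near
        cs,_=cv2.findContours(m,0,2); hl=cv2.convexHull(max(cs,key=cv2.contourArea))
        o=np.zeros((480,640),np.uint8); cv2.fillConvexPoly(o,hl,1)
        obs.append((c,cv2.resize(o,None,fx=S,fy=S,interpolation=0)))
    def cost(q):
        p=(q[0],q[1],q[2]/200); return sum(1-(a&o).sum()/(a|o).sum() for c,o in obs for a in[hull(c,p)])
    best=min((minimize(cost,[x,y,a],method="Nelder-Mead",options=dict(initial_simplex=[[x+10,y,a],[x-15,y+12,a],[x,y-12,a+10],[x,y,a-15]],maxiter=120)) for a in(-15,15)),key=lambda r:r.fun)
    T[k]=[best.x[0],best.x[1],best.x[2]/200]; print(k,np.round(T[k],3),best.fun)
json.dump(T,open("trays.json","w"))
E
python3 trays.py
python3 - <<'E'
from h import *
import json
L=[("plug_1",398,-336,10.4),("bearing_1",411,-181,6.5),("axle_nut",424,8,8),("bearing_1",413,176,6.5),("plug_1",402,331,10.4)]
out=[]
for i,(l,x,y,z) in enumerate(L):
    if i==0: manip.move_linear([x,y,200],Rz(0),speed=300)
    manip.goto([x,y,135],Rz(0)); st=manip.read_state(); im=imaging.grab_frame("wrist"); save(f"w{i}",im); c=cam("wrist",st)
    json.dump({k:np.array(st[k]).tolist() for k in("position","ee_rot")},open(f"pics/w{i}.json","w"))
    for d in nets.place_of("wrist",l)[:2]: print(i,l,round(d["conf"],2),np.round(d["uv"]),np.round(to_plane(c,d["uv"],z),1))
    out.append(cv2.resize(im,(400,300),interpolation=cv2.INTER_AREA))
out.append(np.zeros_like(out[0])); save("mont",np.vstack([np.hstack(out[0:2]),np.hstack(out[2:4])])); save("w4s",out[4])
print(manip.read_state()["t"])
E
```

```text
red [ 6.01651e+02  2.47260e+02 -1.04000e-01] 0.04967728189084186
blue [ 6.15264e+02 -2.52293e+02  1.09000e-01] 0.26946155505965463
green [ 6.34482e+02 -1.00920e+01 -2.20000e-02] 0.2443829116858961
0 plug_1 0.88 [327. 239.] [ 392.2 -337.    10.4]
1 bearing_1 0.82 [326. 222.] [ 418.4 -181.4    6.5]
2 axle_nut 0.94 [334. 217.] [434.6   1.7   8. ]
3 bearing_1 0.79 [316. 228.] [415.7 182.2   6.5]
4 plug_1 0.76 [338. 240.] [397.  322.2  10.4]
5.4667
```

View pics/mont.png

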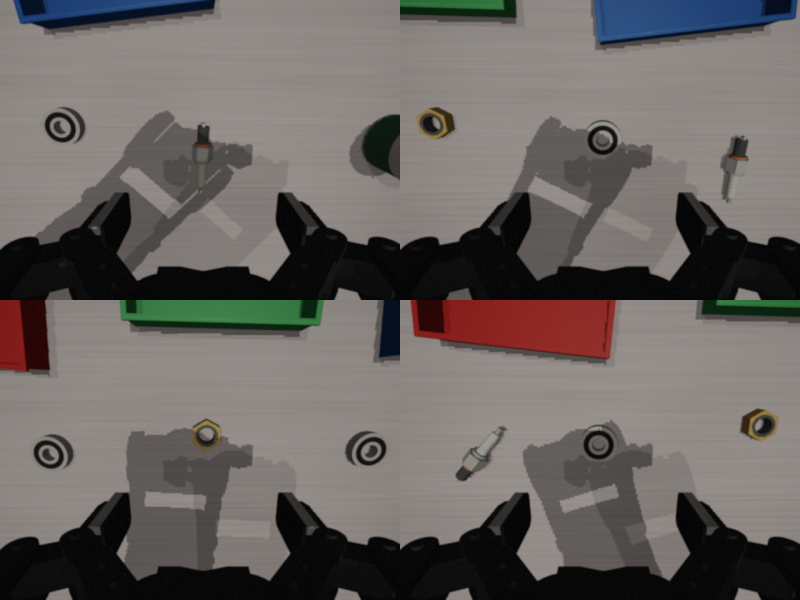

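View pics/w4s.png

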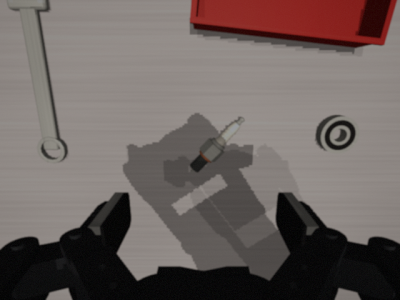

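The crops show each part clear of its neighbours. Plug w0 has its thread away from the robot and is nearly along x. Plug w4 is about 45° round. The nut has flats facing roughly ±y. I'll enlarge these for the angles and mend the blue and green tray masks.

Run:
```python
from h import *
T=[]
for i,(u,v,r) in {0:(325,245,66),4:(342,235,66),2:(334,217,33),1:(326,222,33)}.items():
    im=cv2.imread(f"pics/w{i}.png")[v-r:v+r,u-r:u+r]; im=cv2.convertScaleAbs(im,alpha=1.5,beta=10)
    T.append(cv2.resize(im,(300,300),interpolation=cv2.INTER_CUBIC)); print(i,u-r,v-r,2*r/300)
cv2.imwrite("pics/crops.png",np.vstack([np.hstack(T[:2]),np.hstack(T[2:])]))
for n in("scene","side"):
    h=cv2.cvtColor(cv2.imread(f"pics/{n}0.png"),cv2.COLOR_BGR2HSV)
    for nm,pts in {"scene":[(240,220),(205,230),(215,210),(300,265),(270,285),(330,255)],"side":[(305,170),(325,190),(300,195),(270,235),(260,265),(305,230)]}.items():
        if nm==n: print(n,[h[v,u].tolist() for u,v in pts])
```

```text
0 259 179 0.44
4 276 169 0.44
2 301 184 0.22
1 293 189 0.22
scene [[112, 169, 142], [135, 15, 70], [114, 131, 76], [63, 140, 142], [63, 127, 104], [57, 85, 69]]
side [[109, 195, 161], [110, 185, 55], [109, 216, 65], [65, 150, 165], [66, 175, 64], [67, 174, 72]]
```

View pics/crops.png

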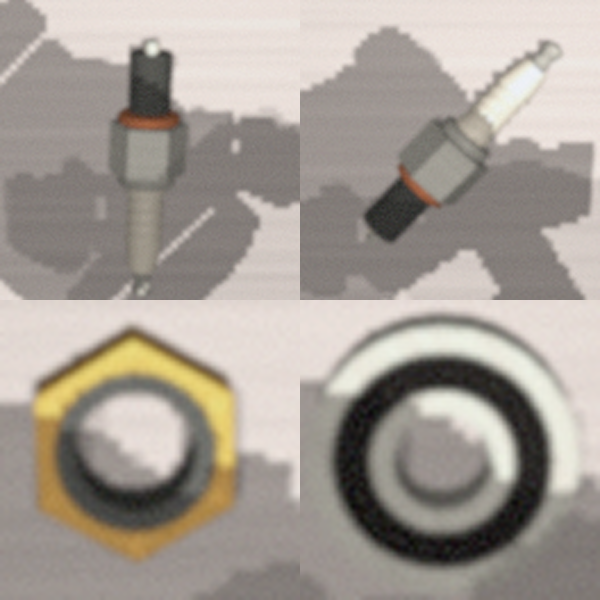

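```bash
sed -i 's/h\[...,1\]>120)/h[...,1]>(120 if k=="red" else 70))/; s/cs,_=cv2.*$/m=cv2.morphologyEx(m,cv2.MORPH_OPEN,np.ones((3,3))); hl=cv2.convexHull(cv2.findNonZero(m))/; s/h\[...,0\]>108/h[...,0]>102/; s/h\[...,0\]>50/h[...,0]>45/' trays.py
cat >> trays.py <<'E'
for n,im in ims.items():
    c=cam(n)
    for p in T.values():
        cv2.polylines(im,[cv2.convexHull(np.array([proj(c,X) for X in world(p)]).astype(np.int32))],True,(0,255,255),1)
v=[ims["scene"][185:380,180:470],ims["side"][130:390,165:350]]
cv2.imwrite("pics/fit.png",np.hstack([cv2.resize(v[0],(440,400)),cv2.resize(v[1],(300,400))]))
E
python3 trays.py
python3 - <<'E'
from h import *
import json
for i,a,b,uv in((0,(325.4,199.5),(320.6,305.7),(327,239)),(4,(311.2,269.3),(386.9,189.7),(338,240))):
    c=cam("wrist",json.load(open(f"pics/w{i}.json"))); A,B,N=(to_plane(c,p,10.4) for p in(a,b,uv)); d=A-B
    print(i,np.linalg.norm(d),np.degrees(np.arctan2(d[1],d[0])),(B+d*50/84)[:2],N[:2])
c=cam("wrist",json.load(open("pics/w2.json")));print(to_plane(c,(331,217),16))
E
```

```text
red [ 6.01517e+02  2.47085e+02 -1.09000e-01] 0.04797149212532892
blue [ 6.14469e+02 -2.51787e+02  1.16000e-01] 0.06014472745502575
green [ 6.33704e+02 -9.85600e+00 -2.40000e-02] 0.05192805877944173
0 79.54019185006754 -2.598045825018676 [ 388.40570105 -334.49716863] [ 392.47614433 -337.06502009]
4 77.32502634488743 137.889394141914 [398.08814424 320.14936462] [396.77352904 322.08554451]
[436.69192836   3.67511363  16.        ]
```

View pics/fit.png

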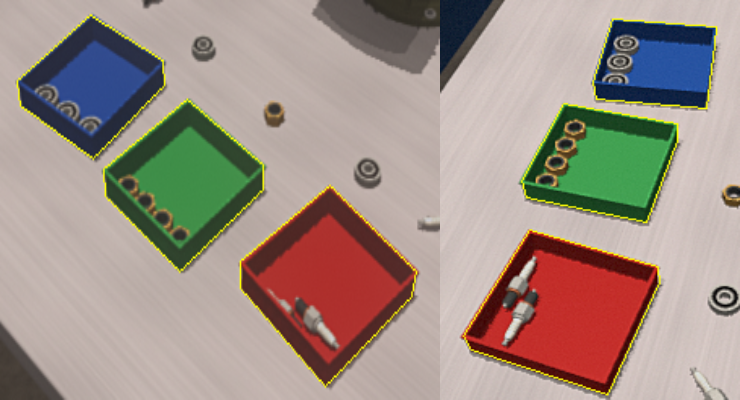

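The tray fits lie on the outlines in both views. I'll pick the left plug first.

```bash
cat >> h.py <<'E'
import json
T=json.load(open("trays.json"))
def spot(k,x,y):
    a=T[k][2]; return T[k][0]+x*np.cos(a)-y*np.sin(a), T[k][1]+x*np.sin(a)+y*np.cos(a)
def pick(x,y,a,z,pre,sq=40):
    R=Rz(a); manip.goto([x,y,110],R); manip.move_gripper(pre)
    hit=manip.move_linear([x,y,z+12],speed=150); hit=manip.move_linear([x,y,z],speed=40,force_limit=15)
    st=manip.read_state(); print("down",hit,np.round(st["position"],1),np.round(st["wrist_force"],1))
    manip.move_gripper(0,sq); w0=manip.read_state()["width"]
    manip.move_linear([x,y,120],speed=150); st=manip.read_state(); print("grip",round(w0,1),"lifted",round(st["width"],1),"t",st["t"])
def place(k,x,y,da,z,rel):
    X,Y=spot(k,x,y); R=Rz(T[k][2]+da)
    manip.goto([X,Y,120],R); manip.move_linear([X,Y,z+10],speed=120)
    hit=manip.move_linear([X,Y,z],speed=25,force_limit=6)
    st=manip.read_state(); print("set",hit,np.round(st["position"],1),np.round(st["wrist_force"],1),round(st["width"],1))
    manip.move_gripper(rel); manip.move_linear([X,Y,130],speed=150); print("t",manip.read_state()["t"])
def look(n):
    st=manip.read_state(); im=imaging.grab_frame("wrist"); save(n,im); json.dump({k:np.array(st[k]).tolist() for k in("position","ee_rot")},open(f"pics/{n}.json","w"))
E
python3 - <<'E'
from h import *
pick(398.2,321.6,np.radians(-42),2.5,46); look("g4")
E
```

```text
Traceback (most recent call last):
  File "h.py", line 25, in pick
    R=Rz(a); manip.goto([x,y,110],R); manip.move_gripper(pre)
             ~~~~~~~~~~^^^^^^^^^^^^^
cell.MotionError: the arm cannot take that pose within its joint ranges
```

Run:
```python
from h import *
print(np.round(manip.read_state()["joint_pos"],2))
for nm,x,y in(("p4",398,321),("p0",389,-335),("red",*spot("red",-25,0)),("blue",*spot("blue",-25,0)),("green",*spot("green",-25,0))):
  for z in (3,120):
    o=[]
    for d in range(-180,180,15):
        q=kinematics.ik([x,y,z],Rz(np.radians(d)))
        if q is not None: o.append((d,round(float(q[3]),1),round(float(q[5]),1)))
    print(nm,z,o)
```

```text
[ 0.62  0.34  1.71 -0.    1.09  2.19]
p4 3 [(-180, -0.0, -1.0), (-165, -0.0, -1.2), (-150, -0.0, -1.5), (-135, -0.0, -1.7), (-120, -0.0, -2.0), (-105, -0.0, -2.3), (-90, -0.0, -2.5), (-15, -0.0, 2.4), (0, -0.0, 2.2), (15, -0.0, 1.9), (30, -0.0, 1.7), (45, -0.0, 1.4), (60, -0.0, 1.1), (75, -0.0, 0.9), (90, -0.0, 0.6), (105, -0.0, 0.3), (120, -0.0, 0.1), (135, -0.0, -0.2), (150, -0.0, -0.4), (165, -0.0, -0.7)]
p4 120 [(-180, -0.0, -1.0), (-165, -0.0, -1.2), (-150, -0.0, -1.5), (-135, -0.0, -1.7), (-120, -0.0, -2.0), (-105, -0.0, -2.3), (-90, -0.0, -2.5), (-15, -0.0, 2.4), (0, -0.0, 2.2), (15, -0.0, 1.9), (30, -0.0, 1.7), (45, -0.0, 1.4), (60, -0.0, 1.1), (75, -0.0, 0.9), (90, -0.0, 0.6), (105, -0.0, 0.3), (120, -0.0, 0.1), (135, -0.0, -0.2), (150, -0.0, -0.4), (165, -0.0, -0.7)]
p0 3 [(-180, -0.0, -2.4), (-90, -0.0, 2.4), (-75, -0.0, 2.1), (-60, -0.0, 1.8), (-45, -0.0, 1.6), (-30, -0.0, 1.3), (-15, -0.0, 1.1), (0, -0.0, 0.8), (15, -0.0, 0.5), (30, -0.0, 0.3), (45, -0.0, 0.0), (60, -0.0, -0.3), (75, -0.0, -0.5), (90, -0.0, -0.8), (105, -0.0, -1.0), (120, -0.0, -1.3), (135, -0.0, -1.6), 
[... 1901 characters left out ...]
150, -0.0, -2.2), (-135, -0.0, -2.4), (-60, -0.0, 2.5), (-45, -0.0, 2.3), (-30, -0.0, 2.0), (-15, -0.0, 1.8), (0, -0.0, 1.5), (15, -0.0, 1.2), (30, -0.0, 1.0), (45, -0.0, 0.7), (60, -0.0, 0.4), (75, -0.0, 0.2), (90, -0.0, -0.1), (105, -0.0, -0.3), (120, -0.0, -0.6), (135, -0.0, -0.9), (150, -0.0, -1.1), (165, -0.0, -1.4)]
green 120 [(-180, -0.0, -1.6), (-165, -0.0, -1.9), (-150, -0.0, -2.2), (-135, -0.0, -2.4), (-60, -0.0, 2.5), (-45, -0.0, 2.3), (-30, -0.0, 2.0), (-15, -0.0, 1.8), (0, -0.0, 1.5), (15, -0.0, 1.2), (30, -0.0, 1.0), (45, -0.0, 0.7), (60, -0.0, 0.4), (75, -0.0, 0.2), (90, -0.0, -0.1), (105, -0.0, -0.3), (120, -0.0, -0.6), (135, -0.0, -0.9), (150, -0.0, -1.1), (165, -0.0, -1.4)]
```

Run:
```python
from h import *
pick(398.2,321.6,np.radians(138),2.5,46); look("g4")
```

```text
down False [398.1 321.6   2.4] [0.3 0.4 0.2]
grip 21.6 lifted 21.5 t 10.525
```

View pics/g4.png

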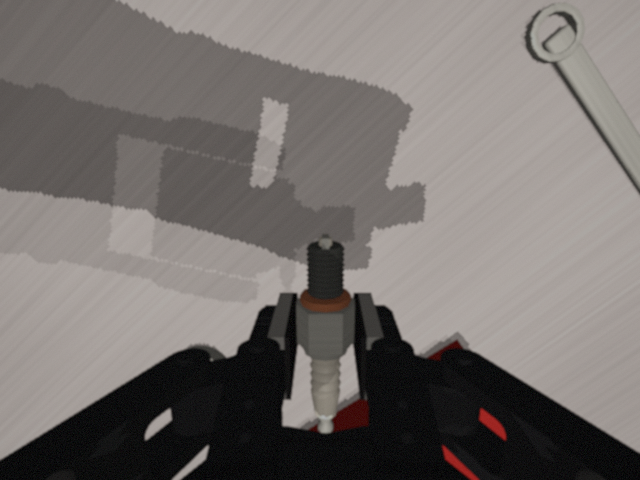

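The plug is held at the hexagon and level. The width of 21.6 mm suggests it rolled flats-to-pads, so I'll set it down by touch.

Run:
```python
from h import *
place("red",-25,38,np.pi,5.5,34); look("p4")
```

```text
set True [580.8 287.6   5.9] [-1.5 -1.2  6.4] 21.2
t 14.0833
```

View pics/p4.png

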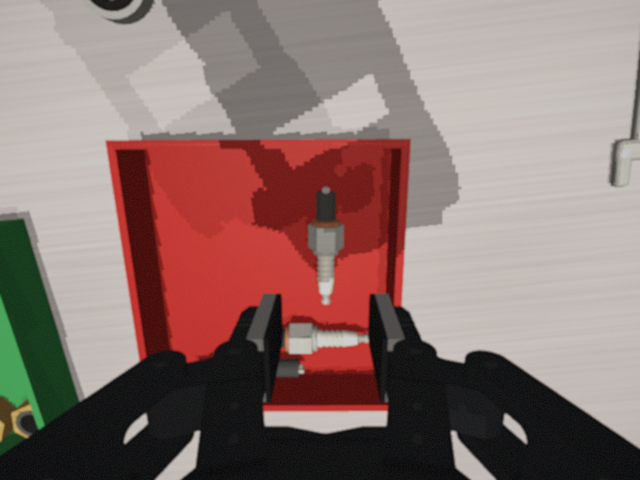

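Plug 1 lies flat on the red floor, clear of the stock (hexagon at 326,238). Next is the second plug, with a check of the width.

Run:
```python
from h import *
pick(389.5,-335.5,np.radians(-2.6),2.5,46)
if 18<manip.read_state()["width"]<27:
    place("red",-20,-38,0,5.5,34); look("p0")
    pick(415.7,182.2,np.pi/2,1.5,58); look("b3")
    save("m2",np.hstack([cv2.cvtColor(cv2.resize(cv2.imread(f"pics/{n}.png"),(400,300)),4) for n in("p0","b3")]))
```

```text
down False [ 389.5 -335.5    2.4] [1.4 0.3 0.6]
grip 21.9 lifted 21.9 t 19.2417
set True [577.5 211.5   5.8] [-1.  -0.9  5.6] 21.5
t 24.0167
down False [415.6 182.2   1.4] [-0.7  0.1  0. ]
grip 39.9 lifted 40.2 t 28.375
```

View pics/m2.png

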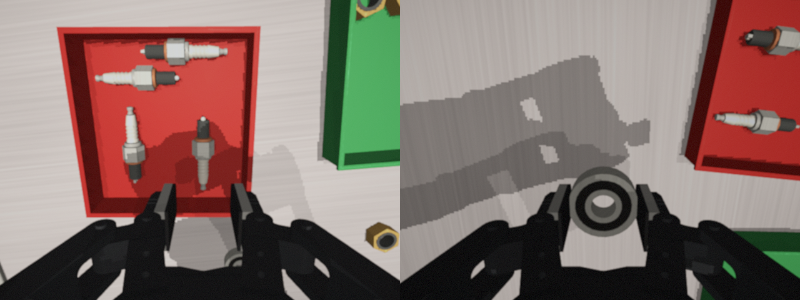

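Both plugs lie flat and apart in the red tray, and the first bearing is held level. The fingers read about 2 mm narrow, so the plugs probably didn't roll.

Run:
```python
from h import *
place("blue",-25,38,np.pi/2,4.5,52); look("pb3")
pick(418.4,-181.4,np.pi/2,1.5,58)
if 36<manip.read_state()["width"]<45:
    place("blue",-25,-38,np.pi/2,4.5,52); look("pb1")
    pick(434.6,2.5,0,1.8,46); look("n2")
    save("m3",np.hstack([cv2.cvtColor(cv2.resize(cv2.imread(f"pics/{n}.png"),(400,300)),4) for n in("pb1","n2")]))
```

```text
set True [ 585.3 -217.     5. ] [-0.8  0.8  6.2] 40.0
t 32.7167
down False [ 418.3 -181.4    1.4] [-0.4 -0.4  0.8]
grip 40.1 lifted 39.9 t 36.2167
set True [ 594.1 -292.5    5. ] [-1.7  0.6  5.8] 40.0
t 39.7583
down False [434.5   2.5   1.7] [ 0.9  0.5 -0.2]
grip 28.8 lifted 28.7 t 44.35
```

View pics/m3.png

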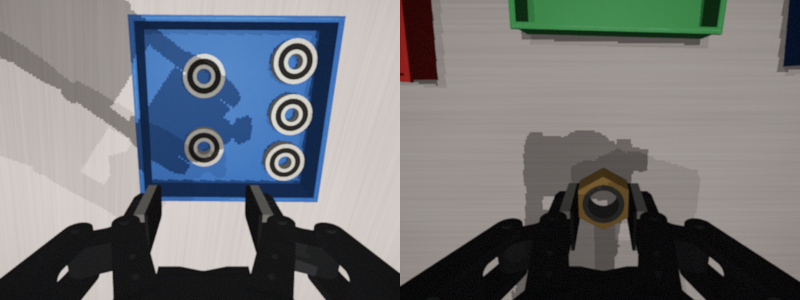

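Both bearings lie flat in the blue tray and the nut is held on its flats. Next I place it, lift clear and check everything.

Run:
```python
from h import *
place("green",-25,0,0,4.8,42); look("pn")
p=manip.read_state()["position"]; manip.move_linear([p[0]-120,p[1],300],speed=200); look("pn2")
S,D=imaging.grab_frame("scene"),imaging.grab_frame("side"); save("scene1",S); save("side1",D)
for n in("scene","side"):
    a=nets.place_of(n,"wrench"),nets.place_of(n,"spray_can"); print(n,[np.round(d[0]["uv"]) if d else None for d in a])
W=cv2.cvtColor(cv2.imread("pics/pn2.png"),4)
save("fin",np.vstack([np.hstack([cv2.resize(W,(400,300)),cv2.resize(S,(400,300))]),np.hstack([cv2.resize(D[130:390,160:420],(300,300)),cv2.resize(S[180:380,180:470],(435,300))])[:,:735].copy() if 0 else np.pad(np.hstack([cv2.resize(D[130:390,160:420],(300,300)),cv2.resize(S[180:380,180:470],(435,300))]),((0,0),(0,65),(0,0)))]))
print(manip.read_state()["t"])
```

```text
set True [608.7  -9.3   5.1] [-1.1  0.8  6.5] 29.0
t 47.8417
scene [array([533., 360.]), array([236., 156.])]
side [array([309., 183.]), array([392., 124.])]
49.4333
```

View pics/fin.png

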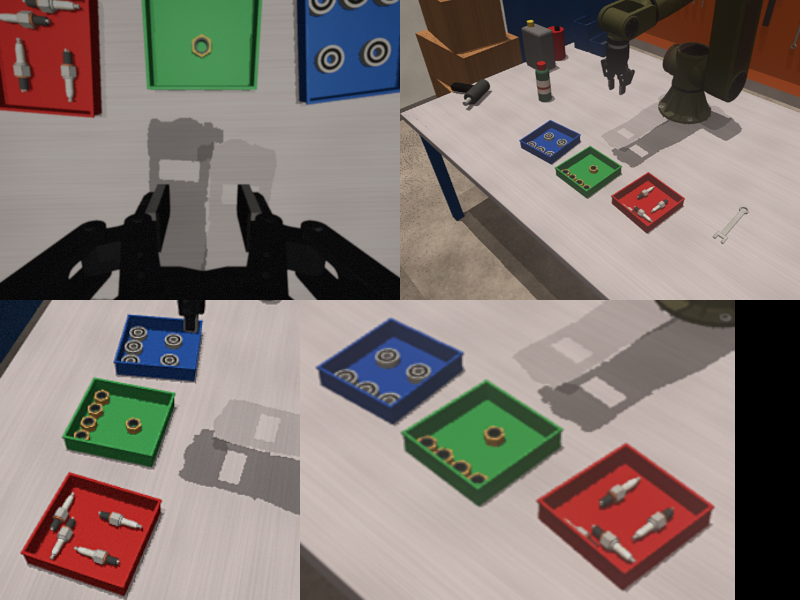

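All five parts lie flat and apart in their own trays. The wrench and can have not moved, and the gripper is clear.

```bash
python3 -c "
from h import *
order.close_job()"
```

```text
the job is handed in; nothing more can be done
```

All five parts are in their own trays and the job is handed in, at about 49 s of the 115 s allowed. I placed both spark plugs in the red tray first, then both bearings in the blue tray, then the axle nut in the green tray. Each part was lowered until it touched the tray floor with about 6 N, then released.

- **Final pictures:** the wrist, scene and side views show every part lying flat on its tray floor, clear of the stock and of each other. The bench is empty of loose parts.
- **Wrench and can:** in the scene view both are within 2 pixels of where they started.
- **Checks that disagreed:**
  - The network reported the wrench at the blue tray in the side view. The real wrench is mostly outside that picture, so I took it as a false hit.
  - Finger widths read about 1–2 mm under the true size on every part. The plugs read 21.6 and 21.9 mm against 24 mm over the corners. I couldn't tell from the width whether they had rolled in the grip, but the touch-down heights and pictures show them flat.

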